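Start the loaded test reader

ROBOT

A 6-joint arm with a two-finger parallel gripper is mounted at the origin on the work surface. World frame = base frame: x ahead of the robot, y to its left, z up, the work surface at z = 0. Lengths are in m, angles in rad, forces in N, time in s.
With the tool pointing down it reaches from about 0.375 to 0.9 m from the base axis. Payload 3.1 kg.
Tool frame: the origin (TCP) lies between the finger pads; the fingertips stand 22 mm ahead of it and the grasp point (between the pads) lies 3 mm ahead of it; z points along the fingers, y is the direction in which the jaws open and shut (so a half turn about z gives the same grasp; the last joint's range is limited). The gripper opens to 87 mm and grips with 3 to 60 N. Pads are 19 mm wide; open, the fingers measure 117 mm over their backs; the gripper's body (75 mm by 190 mm) begins 51 mm behind the grasp point.
Start: joints at [1.04, 0.527, 1.433, -0, 1.181, -0.178], TCP at [0.216, 0.586, 0.245] pointing down, gripper open.
Joint ranges: [-3.08, 3.08], [-0.75, 2.2], [0.22, 2.44], [-1.43, 4.57], [0, 2.65], [-2.85, 2.85]. Speed limits (rad/s): [2.79, 2.79, 3.14, 3.14, 3.14, 3.14].

INTERFACE

Orientations are given as a unit quaternion [x, y, z, w].
In Python, from rig import get_obs, camera, get_calibration, hand_in, search_frame gives the robot as it stands.
- The arm moves only by the shell command python3 -m jog 'ROWS' [FORCE]. ROWS is JSON, a list of rows, each an object with "grip": the closure in counts, from 0 (fully open) to 255 (shut); "travel": the shift along the world's x, y, z in cm, a list of three; "twist": the turn about the world's z in degrees. A call has 1 to 8 rows; each row shifts and turns the commanded pose from where the row before left it; what a row does not reach is not made up. A row lasts 1/10 s, in which the tool goes at most 50 mm and 8.59 degrees, less where a joint would pass 70% of its speed; a pose out of reach is approached as far as the arm can. A call is refused whole if a number of a shift passes 5 or a number of a turn 8.59, either way. A call with a gripper value outside its range is refused whole. The fingers move at their own pace and stop on an object; FORCE is the grip in N (left out, the last holds). Time passes only in rows, so rows that do not move let the fingers close. It gives the time, the measured TCP pose, the force and the opening at its end, in the units of the state.
- get_obs(): the state, without advancing time (a new reading comes with each control period).
- camera(name): name is "scene" or "top" or "wrist"; returns the picture (400x640x3 uint8, red, green, blue); there is no depth.
- get_calibration(name): a dict with "fx", "fy", "cx", "cy" (pixels), "R" (3x3) and "t" (3): a world point X has camera coordinates R X + t; the wrist camera has in their place "T_tool_cam" (4x4, takes a point from camera to tool coordinates, whose origin is the TCP and whose axes are the flange's). Camera axes: x right, y down, z forward; pixel columns grow to the right and rows downward; lengths in m; the calibration is good to about 2 mm. A picture is of the moment at which its call begins: read the wrist's pose just before it. get_calibration takes no time and is no camera call.
- hand_in(): hands the job in, once; it reports no verdict.
Trained networks look in the newest picture that a camera, given by its name, has taken for a name from the list of things; names that differ only in an ending like _2 or _b are one class to them, and where a whole thing is asked for, a point or a joint stands for the part that bears it (a point fixed in the world has none). Each returns a list of dicts, best first, with "p" (0 to 1); they miss things now and then, are a little off and sometimes report something else, mostly with a low value. They report only what shows in the picture. A call takes as long as a camera call.
- search_frame(target, camera): "at" ([x, y, z] in m, in world coordinates, good to about 4 mm: the middle of the surface that is visible of it).
The state is a dict: "time": time; "q": joint angles; "joint_velocities": joint speeds; "joint_torque": joint torques, N m; "position": TCP position; "tool_rot": TCP orientation; "ft_force": force on the tool from outside, world axes, zero at the start; "moment": the same for the moment, N m; "grip_width": finger opening in m.
Only numpy, scipy, OpenCV 4.12 (cv2) and the standard library are available. Lean on these libraries where they do the work, as an engineer would, in place of code of your own. Each camera call takes 0.05 s, during which the arm holds its last target. There are 200 camera calls.

TASK

Two test readers stand on the counter, and a test is loaded in the one whose tray is open. With the fingertips, gripping nothing, gently push that tray fully home by its front plate without touching the cassette in it, then lightly press the same reader's round start key all the way down, let it spring back up and withdraw. Press no other key, do not touch the other reader, and leave everything else on the counter where it is.

Things in the scene. Friction and masses are not known exactly. Their poses are not given: they have to be found in the camera images.
- reader_a: The reader to be started: a grey-white bench-top test reader, fixed, 220 (x) x 170 (y) x 93 (z) mm, whose cassette tray stands open. Origin: centre of its underside, on the counter. Its front faces its own -x (towards the robot); y is to the left seen from the robot, z up. Vertical front face at x = -110 mm, 55 mm high; from its top edge the key panel rises at 15 degrees towards +x up to z = 93 mm at x = +30 mm, then a flat top to x = +110 mm
- tray_a (a joint): how far reader A's tray stands out towards the reader's -x, m: 0 fully home against a hard stop, 0.09 fully out. Starts 0.06 to 0.085 out. It slides with about 1.2 N of friction, stays where it is left, and has no catch
- tray_a_front (a point): centre of the outer face of reader A's tray front: an upright plate 96 mm wide (y), 30 mm high (z 12 to 42 mm, this point at 27 mm), facing -x. Axes as reader A's: push towards +x. The plate sits on a soft gasket: it gives up to 5 mm under the finger (2.5 N per mm) and comes back. Tray home and plate let go: this point is 13 mm before the reader's front face
- loaded_cassette: the white test cassette, 70 (x) x 20 x 5 mm, lying loose in a nest in reader A's tray behind the front plate, its top below the plate's top. Origin: centre of its underside, 21 mm above the counter. Not to be touched or lifted
- start_key_a_top (a point): centre of the top of reader A's start key: the only round key, 24 mm diameter, the right-hand one of the three in the row (seen from the robot), standing 8 mm proud of the panel. The point's z is the key's axis, out of the panel, leaning 15 degrees from vertical towards the reader's -x
- start_key_a (a joint): travel of reader A's start key into the panel, m: 0 up, 0.005 fully down against its stop. A spring lifts it: about 1.5 N starts it, about 4.5 N holds it fully down
- menu_key_a (a joint): travel of reader A's middle key (oblong, 26 mm wide, 50 mm to the left of the start key), m: 0 up, 0.005 down. Leave alone
- back_key_a (a joint): travel of reader A's left key (oblong, 26 mm wide, 100 mm to the left of the start key), m: 0 up, 0.005 down. Leave alone
- reader_b: the other reader, the same model with the same keys, its tray shut (nothing to do there); fixed, origin and axes as for reader A. Not to be touched at all
- spare_cassette: flat white test cassette, 70 x 20 x 5 mm, lying in front of reader B; loose. Origin: centre of its underside
- dropper_bottle: small clear dropper bottle, 25 mm diameter, 62 mm tall, beside the open tray of reader A; loose. Origin: centre of its underside
- marker_pen: marker pen lying in the instrument dish, 127 mm long along its x, 18 mm thick; loose. Origin: centre of its underside
- countdown_timer: white upright countdown timer, 22 x 60 x 58 mm, beside reader B's front; loose. Origin: centre of its underside
- gel_bottle: hand-gel pump bottle, 66 mm diameter, 168 mm tall, nozzle to its -x; loose. Origin: centre of its underside
- instrument_dish: shallow steel dish, 140 x 165 x 24 mm; loose. Origin: centre of its underside
- tube_rack: white rack of capped tubes, 70 x 170 x 72 mm; loose. Origin: centre of its underside
- test_carton: small closed carton, 110 x 150 x 65 mm; loose. Origin: centre of its underside

How it is judged:
By the outcome, as a careful person would: the job done as asked, in the order asked, and still so for the second after the job is handed in, with the robot touching nothing.
It also fails if it takes over 43 s, if anything falls off the work surface, if the arm or the gripper's body presses on something with over 40 N, if the wrist force passes 120 N, or if a joint passes its speed limit or range.

## Working session

There is one attempt and no reset: what is moved stays moved. The work goes in short steps, Python scripts to look and compute and a shell command to move; the robot and the scene stay as the last step left them, time stands still between calls to the robot, and variables do not carry over. Pictures are saved under pics/ and viewed, about 8 in all and at most 12, crops included, and the job is handed in when it is done.

```bash
mkdir -p pics; python3 - <<'E'
from rig import *
import cv2,numpy as np
o=get_obs();print(o['time'],o['position'],o['tool_rot'],o['grip_width'])
for c in ['scene','top']:
    im=camera(c);cv2.imwrite(f'pics/{c}0.png',im[:,:,::-1])
    k=get_calibration(c);print(c,{a:np.round(np.array(b),3).tolist() for a,b in k.items()})
    for n in ['tray_a_front','start_key_a_top','reader_a','loaded_cassette','dropper_bottle','gel_bottle','tube_rack']:
        print(n,[(np.round(d['at'],3).tolist(),round(d['p'],2)) for d in search_frame(n,c)][:4])
E
```

```text
0.0 [0.21557267 0.58590439 0.24356331] [ 1.75494856e-01  9.84479742e-01 -1.02714334e-03 -3.72246087e-04] 0.08694227328416711
scene {'fx': 493.246, 'fy': 493.246, 'cx': 316.174, 'cy': 199.659, 'R': [[0.359, 0.933, 0.005], [0.807, -0.307, -0.504], [-0.469, 0.185, -0.864]], 't': [-0.214, -0.379, 1.697]}
tray_a_front [([0.463, -0.171, 0.043], 0.52)]
start_key_a_top [([0.563, -0.21, 0.075], 0.61)]
reader_a [([0.652, -0.154, 0.084], 0.81), ([0.706, 0.185, 0.086], 0.58)]
loaded_cassette [([0.497, -0.165, 0.026], 0.59)]
dropper_bottle [([0.488, -0.074, 0.038], 0.63)]
gel_bottle []
tube_rack [([0.571, -0.489, 0.045], 0.7)]
top {'fx': 396.111, 'fy': 396.111, 'cx': 316.133, 'cy': 207.226, 'R': [[-0.053, -0.999, -0.004], [-0.978, 0.052, -0.204], [0.204, -0.007, -0.979]], 't': [0.047, 0.523, 1.122]}
tray_a_front [([0.455, -0.175, 0.041], 0.6)]
start_key_a_top [([0.614, -0.152, 0.074], 0.47)]
reader_a [([0.66, 0.19, 0.081], 0.95), ([0.614, -0.154, 0.076], 0.75)]
loaded_cassette [([0.5, -0.163, 0.025], 0.59)]
dropper_bottle [([0.382, 0.46, 0.022], 0.49)]
gel_bottle [([0.563, 0.445, 0.109], 0.85)]
tube_rack [([0.552, -0.476, 0.048], 0.61)]
```

View pics/scene0.png

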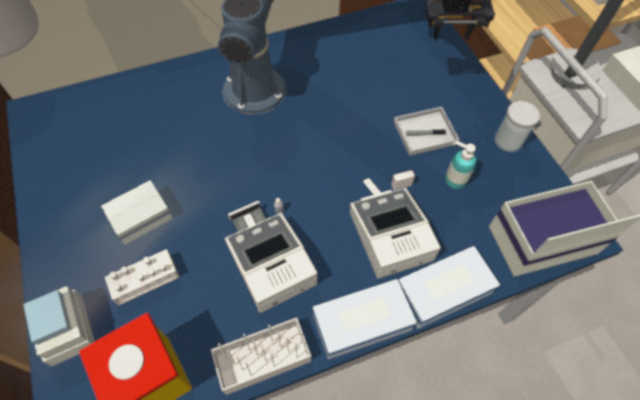

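View pics/top0.png

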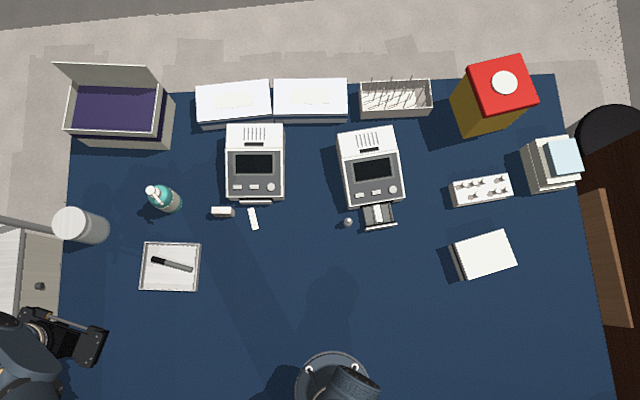

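The open-tray reader A is the right-hand one in the top view, with its front plate near (380,227) and round start key near (396,189). It is turned slightly to the left, and the dropper bottle stands at (348,222). I'll close the fingers and move over it for a close look.

```bash
python3 -m jog '[{"grip":255,"travel":[3.5,-3,0.5],"twist":4},{"grip":255,"travel":[3.5,-3,0.5],"twist":4},{"grip":255,"travel":[3.5,-3,0.5],"twist":4},{"grip":255,"travel":[3.5,-3,0.5],"twist":4},{"grip":255,"travel":[3.5,-3,0.5],"twist":4},{"grip":255,"travel":[3.5,-3,0.5],"twist":4},{"grip":255,"travel":[0,-4,0.5],"twist":3},{"grip":255,"travel":[0,-4,0.5],"twist":0}]' 5
python3 -m jog '[{"grip":255,"travel":[0,-4.5,0],"twist":0},{"grip":255,"travel":[0,-4.5,0],"twist":0},{"grip":255,"travel":[0,-4.5,0],"twist":0},{"grip":255,"travel":[0,-4.5,0],"twist":0},{"grip":255,"travel":[0,-4.5,0],"twist":0},{"grip":255,"travel":[0,-4.5,0],"twist":0},{"grip":255,"travel":[0,-4.5,0],"twist":0},{"grip":255,"travel":[0,-4.5,0],"twist":0}]'
python3 -m jog '[{"grip":255,"travel":[0,-4.5,0],"twist":0},{"grip":255,"travel":[0,-4.5,0],"twist":0},{"grip":255,"travel":[0,-4.5,0],"twist":0},{"grip":255,"travel":[0,0,0],"twist":0},{"grip":255,"travel":[0,0,0],"twist":0}]'
cat > h.py <<'E'
from rig import *
import cv2,numpy as np
from scipy.spatial.transform import Rotation as Ro
def cam(c):
    k=get_calibration(c)
    if c=='wrist':
        o=get_obs();T=np.eye(4);T[:3,:3]=Ro.from_quat(o['tool_rot']).as_matrix();T[:3,3]=o['position']
        W=np.linalg.inv(T@np.array(k['T_tool_cam']));return k,W[:3,:3],W[:3,3]
    return k,np.array(k['R']),np.array(k['t'])
def ray(C,u,v,z):
    k,R,t=C;d=R.T@np.array([(u-k['cx'])/k['fx'],(v-k['cy'])/k['fy'],1]);c=-R.T@t
    return c+d*(z-c[2])/d[2]
def proj(C,X):
    k,R,t=C;p=R@np.array(X)+t;return k['fx']*p[0]/p[2]+k['cx'],k['fy']*p[1]/p[2]+k['cy']
E
python3 - <<'E'
from h import *
C=cam('wrist');im=camera('wrist');cv2.imwrite('pics/w1.png',im[:,:,::-1])
o=get_obs();print(o['time'],o['position'],o['tool_rot'],o['grip_width'],o['ft_force']);print(C[0]['T_tool_cam'])
for n in ['tray_a_front','start_key_a_top','reader_a','loaded_cassette','dropper_bottle']:
    print(n,[(np.round(d['at'],4).tolist(),round(d['p'],2)) for d in search_frame(n,'wrist')][:4])
E
```

```text
time: 1.6
position: [0.4271, 0.3249, 0.2846]
tool_rot: [-0.059, 0.998, 0.0, 0.0]
ft_force: [0.4, -1.4, 0.0]
grip_width: 0.0306
time: 2.4
position: [0.4258, -0.0353, 0.2849]
tool_rot: [-0.059, 0.998, -0.0, 0.001]
ft_force: [1.1, 0.1, -0.1]
grip_width: 0.0005
time: 2.9
position: [0.4256, -0.1693, 0.2845]
tool_rot: [-0.058, 0.998, 0.0, -0.0]
ft_force: [-0.5, 0.0, 0.1]
grip_width: 0.0006
2.95 [ 0.42547009 -0.16808701  0.28439672] [-5.87021354e-02  9.98275340e-01  5.64477710e-04 -2.94409666e-04] 0.0006974467820270384 [ 0.14217259 -0.07640351 -0.18258467]
[[ 1.11316279e-03 -9.66409824e-01 -2.57003527e-01  7.03144783e-02]
 [ 9.99999366e-01  1.03219700e-03  4.49942324e-04  2.50120805e-04]
 [-1.69550413e-04 -2.57003865e-01  9.66410360e-01 -1.40626747e-01]
 [ 0.00000000e+00  0.00000000e+00  0.00000000e+00  1.00000000e+00]]
tray_a_front [([0.4595, -0.1703, 0.0387], 0.7)]
start_key_a_top []
reader_a [([0.5787, 0.1221, 0.0418], 0.93), ([0.4771, -0.1636, 0.0251], 0.69)]
loaded_cassette [([0.4885, -0.1704, 0.0275], 0.67), ([0.4767, -0.1662, 0.0275], 0.36)]
dropper_bottle [([0.4753, -0.0761, 0.0369], 0.95)]
```

View pics/w1.png

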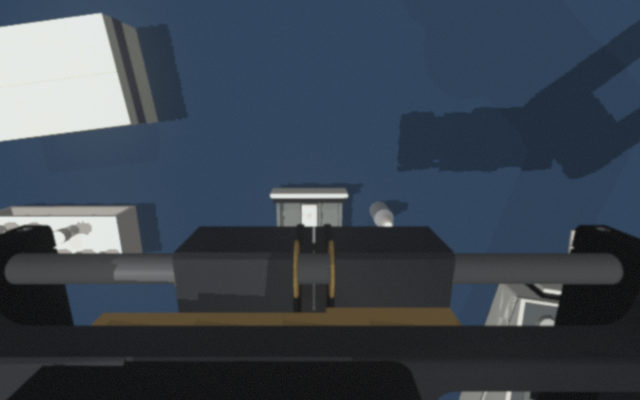

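The wrist view (camera 3) shows the tray plate from (272,190) to (347,190), almost level in the image, so the tool yaw roughly matches the reader. The cassette is behind the plate at (309,215) and the bottle is at (382,213). Next I'll fit the reader's pose using the top camera.

```bash
python3 - <<'E'
from h import *
C=cam('wrist')
print(C[0]['fx'],ray(C,272,190,.042),ray(C,347,190,.042))
im=cv2.imread('pics/top0.png')[115:240,325:415]
cv2.imwrite('pics/t1.png',cv2.resize(im,None,fx=4.8,fy=4.8,interpolation=cv2.INTER_CUBIC))
E
```

```text
323.1341792896075 [ 0.45767048 -0.21386358  0.042     ] [ 0.44655039 -0.12283989  0.042     ]
```

View pics/t1.png

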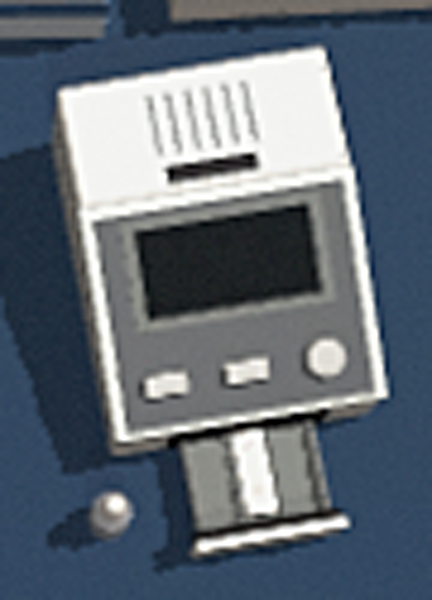

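Crop of the top view: the round key is at (325,357), reader front corners at (112,440) and (387,397), rear corners at (60,88) and (325,46), and the plate ends at (195,550) and (348,520).

```bash
python3 - <<'E'
from h import *
from scipy.optimize import least_squares
C=cam('top')
f=lambda u,v:(u/4.8+325-.4,v/4.8+115-.4)
P=[((60,88),(.11,.085,.093)),((325,46),(.11,-.085,.093)),((78,212),(.03,.085,.093)),((353,168),(.03,-.085,.093)),((112,440),(-.11,.085,.055)),((387,397),(-.11,-.085,.055))]
def w(p,l):
    c,s=np.cos(p[2]),np.sin(p[2]);return [p[0]+c*l[0]-s*l[1],p[1]+s*l[0]+c*l[1],l[2]]
r=least_squares(lambda p:np.ravel([np.subtract(proj(C,w(p,l)),f(*q)) for q,l in P]),[.63,-.15,.1])
p=r.x;print('pose',p,np.degrees(p[2]));print(np.round(r.fun,1))
c,s=np.cos(p[2]),np.sin(p[2])
def loc(X):d=np.array(X)-[p[0],p[1],0];return np.round([c*d[0]+s*d[1],-s*d[0]+c*d[1]],4)
k=ray(C,*f(325,357),.075);print('key',k,loc(k))
# key top height as function of local x
lx=loc(k)[0];h=.055+(lx+.11)*np.tan(np.radians(15))+.008/np.cos(np.radians(15));k=ray(C,*f(325,357),h);print(h,k,loc(k))
a=ray(C,*f(195,550),.042);b=ray(C,*f(348,520),.042);print('plate',a,b,loc(a),loc(b),loc((a+b)/2))
W=cam('wrist');a=ray(W,272,190,.042);b=ray(W,347,190,.042);print('w plate',loc(a),loc(b))
for n,X in [('tray',(.4595,-.1703)),('key scene',(.563,-.21)),('bottle',(.4753,-.0761))]:print(n,loc(X+(0,)))
print('contact home',w(p,(-.123,0,.027)))
E
```

```text
pose [ 0.63896633 -0.14965345  0.10699185] 6.130181518798434
[-0.5 -0.1  0.2  0.1  0.4 -0.7 -0.3 -0.3  0.6  0.4 -0.4  0.5]
key [ 0.56269686 -0.20716876  0.075     ] [-0.082 -0.049]
0.0707847868313521 [ 0.56373251 -0.20804348  0.07078479] [-0.081 -0.05 ]
plate [ 0.45263272 -0.12264044  0.042     ] [ 0.46629713 -0.21867798  0.042     ] [-0.1824  0.0468] [-0.1791 -0.0502] [-0.1807 -0.0017]
w plate [-0.1871 -0.0445] [-0.1885  0.0472]
tray [-0.1806 -0.0014]
key scene [-0.082  -0.0519]
bottle [-0.1549  0.0906]
contact home [np.float64(0.5166696659019555), np.float64(-0.16278835788632343), 0.027]
```

The fit is consistent: yaw is 6.1°, and the key sits at local (-81,-50) mm at a height of 71 mm. The plate is at about -183 mm, so the tray is about 60 mm out. I'll lower in front of the plate.

```bash
python3 -m jog '[{"grip":255,"travel":[-1.2,-0.5,-4],"twist":0},{"grip":255,"travel":[0,0,-4.5],"twist":0},{"grip":255,"travel":[0,0,-4.5],"twist":0},{"grip":255,"travel":[0,0,-4.5],"twist":0},{"grip":255,"travel":[0,0,-4],"twist":0},{"grip":255,"travel":[0,0,-2.6],"twist":0},{"grip":255,"travel":[0,0,0],"twist":0},{"grip":255,"travel":[0,0,0],"twist":0}]'
python3 - <<'E'
from h import *
o=get_obs();print(o['time'],o['position'],o['ft_force'])
C=cam('scene');im=camera('scene');u,v=map(int,proj(C,[.47,-.17,.05]))
a=im[v-60:v+60,u-80:u+80];b=cv2.resize(a,None,fx=4,fy=4,interpolation=cv2.INTER_CUBIC)
C=cam('wrist');w=camera('wrist')
cv2.imwrite('pics/m2.png',np.vstack([b,w[100:,:]])[:780,:,::-1][:, :]);print(b.shape)
E
```

```text
time: 4.0
position: [0.4141, -0.173, 0.0437]
tool_rot: [-0.06, 0.998, 0.0, -0.0]
ft_force: [0.3, 0.2, 0.1]
grip_width: 0.0004
4.0 [ 0.4141162  -0.17299477  0.04365332] [0.29332023 0.22172506 0.13784899]
(480, 640, 3)
```

View pics/m2.png

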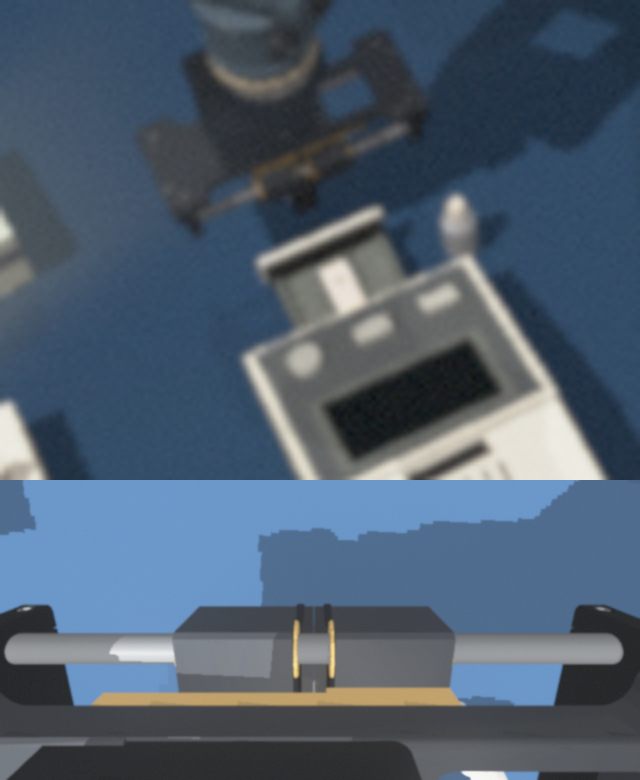

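Gripper (picture 5) is centred in front of the plate and clear of the bottle and keys. I'll approach slowly.

```bash
python3 -m jog '[{"grip":255,"travel":[0.7,0.08,0],"twist":0},{"grip":255,"travel":[0.7,0.07,0],"twist":0},{"grip":255,"travel":[0.7,0.08,0],"twist":0},{"grip":255,"travel":[0.4,0.04,0],"twist":0},{"grip":255,"travel":[0.3,0.03,0],"twist":0},{"grip":255,"travel":[0.3,0.03,0],"twist":0},{"grip":255,"travel":[0.3,0.03,0],"twist":0},{"grip":255,"travel":[0.3,0.03,0],"twist":0}]'
python3 -m jog '[{"grip":255,"travel":[0.3,0.03,0],"twist":0},{"grip":255,"travel":[0.3,0.03,0],"twist":0},{"grip":255,"travel":[0.3,0.04,0],"twist":0},{"grip":255,"travel":[0.3,0.03,0],"twist":0},{"grip":255,"travel":[0.3,0.03,0],"twist":0},{"grip":255,"travel":[0.3,0.03,0],"twist":0},{"grip":255,"travel":[0.3,0.03,0],"twist":0},{"grip":255,"travel":[0.3,0.04,0],"twist":0}]'
python3 -m jog '[{"grip":255,"travel":[0.3,0.03,0],"twist":0},{"grip":255,"travel":[0.3,0.03,0],"twist":0},{"grip":255,"travel":[0.3,0.04,0],"twist":0},{"grip":255,"travel":[0.3,0.03,0],"twist":0},{"grip":255,"travel":[0.3,0.03,0],"twist":0},{"grip":255,"travel":[0.3,0.03,0],"twist":0},{"grip":255,"travel":[0.3,0.03,0],"twist":0},{"grip":255,"travel":[0.3,0.04,0],"twist":0}]'
```

```text
time: 4.9
position: [0.4505, -0.1693, 0.0434]
tool_rot: [-0.059, 0.998, 0.0, -0.001]
ft_force: [-0.9, -0.0, 1.0]
grip_width: 0.0007
time: 5.7
position: [0.475, -0.1669, 0.0435]
tool_rot: [-0.059, 0.998, 0.0, -0.0]
ft_force: [-1.2, 0.7, -1.0]
grip_width: 0.0008
time: 6.5
position: [0.4992, -0.1644, 0.0436]
tool_rot: [-0.059, 0.998, -0.0, 0.0]
ft_force: [-0.9, 0.8, -0.8]
grip_width: 0.0005
```

```bash
python3 -m jog '[{"grip":255,"travel":[0.2,0.02,0],"twist":0},{"grip":255,"travel":[0.2,0.02,0],"twist":0},{"grip":255,"travel":[0,0,0],"twist":0}]'
for i in 1 2 3; do :; done
python3 -m jog '[{"grip":255,"travel":[0.1,0.01,0],"twist":0},{"grip":255,"travel":[0.1,0.01,0],"twist":0},{"grip":255,"travel":[0,0,0],"twist":0}]'
python3 -m jog '[{"grip":255,"travel":[0.1,0.01,0],"twist":0},{"grip":255,"travel":[0,0,0],"twist":0}]'
```

```text
time: 6.8
position: [0.5034, -0.1642, 0.0436]
tool_rot: [-0.059, 0.998, -0.0, 0.0]
ft_force: [-1.0, 1.5, 0.1]
grip_width: 0.0004
time: 7.1
position: [0.5051, -0.1639, 0.0436]
tool_rot: [-0.059, 0.998, -0.0, 0.0]
ft_force: [-1.0, -0.4, -0.5]
grip_width: 0.0004
time: 7.3
position: [0.5061, -0.1638, 0.0436]
tool_rot: [-0.059, 0.998, -0.0, 0.0]
ft_force: [-1.4, 0.0, 1.5]
grip_width: 0.0007
```

```bash
python3 -m jog '[{"grip":255,"travel":[0.1,0.01,0],"twist":0},{"grip":255,"travel":[0,0,0],"twist":0}]'
python3 -m jog '[{"grip":255,"travel":[0.1,0.01,0],"twist":0},{"grip":255,"travel":[0,0,0],"twist":0}]'
python3 -m jog '[{"grip":255,"travel":[0.1,0.01,0],"twist":0},{"grip":255,"travel":[0,0,0],"twist":0}]'
```

```text
time: 7.5
position: [0.5067, -0.1637, 0.0436]
tool_rot: [-0.059, 0.998, -0.0, -0.0]
ft_force: [-3.4, -1.4, 1.6]
grip_width: 0.0004
time: 7.7
position: [0.5074, -0.1636, 0.0436]
tool_rot: [-0.059, 0.998, 0.0, -0.001]
ft_force: [-4.6, -2.5, 3.2]
grip_width: 0.0003
time: 7.9
position: [0.508, -0.1635, 0.0436]
tool_rot: [-0.059, 0.998, 0.0, -0.001]
ft_force: [-4.9, -3.3, 2.8]
grip_width: 0.0001
```

The force rises about 2 N/mm at the predicted home position, so the tray is on its stop. I'll back off, rise, and check with the top camera.

```bash
python3 -m jog '[{"grip":255,"travel":[-0.4,-0.04,0],"twist":0},{"grip":255,"travel":[-0.8,-0.08,0],"twist":0},{"grip":255,"travel":[-2,-0.2,0],"twist":0},{"grip":255,"travel":[-4,-0.4,0],"twist":0},{"grip":255,"travel":[-3,-0.3,1],"twist":0},{"grip":255,"travel":[0,0,4],"twist":0},{"grip":255,"travel":[0,0,5],"twist":0},{"grip":255,"travel":[0,0,0],"twist":0}]'
python3 - <<'E'
from h import *
o=get_obs();print(o['position'],o['ft_force'])
im=camera('top')
for n in ['tray_a_front','start_key_a_top','dropper_bottle']:print(n,[(np.round(d['at'],4).tolist(),round(d['p'],2)) for d in search_frame(n,'top')][:4])
a=im[115:240,325:425];s=camera('scene')[170:310,210:330]
a,s=[cv2.resize(x,(400,500),interpolation=cv2.INTER_CUBIC) for x in(a,s)]
cv2.imwrite('pics/t2.png',np.hstack([a,s])[:,:,::-1])
E
```

```text
time: 8.7
position: [0.4101, -0.1759, 0.1484]
tool_rot: [-0.059, 0.998, -0.004, 0.005]
ft_force: [-0.3, -0.3, 0.1]
grip_width: 0.0006
[ 0.41005189 -0.17591156  0.14839846] [-0.27747349 -0.32431519  0.0523424 ]
tray_a_front []
start_key_a_top []
dropper_bottle []
```

View pics/t2.png

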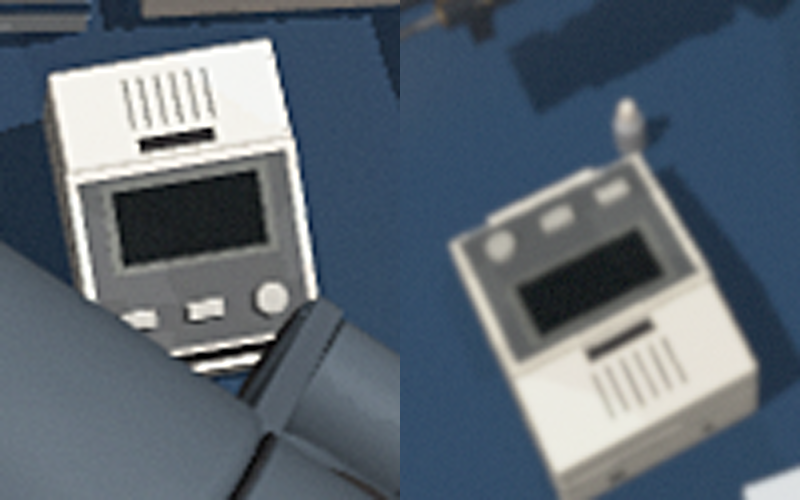

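The tray is shut in both views, with only a thin plate edge showing at the front and the bottle unmoved. Next I'll move above the key at (0.558,-0.209).

```bash
python3 -m jog '[{"grip":255,"travel":[3.5,-0.8,0],"twist":0},{"grip":255,"travel":[4,-0.9,0],"twist":0},{"grip":255,"travel":[4,-0.9,0],"twist":0},{"grip":255,"travel":[3.3,-0.7,0],"twist":0},{"grip":255,"travel":[0,0,-2],"twist":0},{"grip":255,"travel":[0,0,-2],"twist":0},{"grip":255,"travel":[0,0,0],"twist":0},{"grip":255,"travel":[0,0,0],"twist":0}]'
python3 - <<'E'
from h import *
o=get_obs();print(o['position'],o['ft_force'])
a=camera('scene')[170:260,220:320]
cv2.imwrite('pics/s3.png',cv2.resize(a,None,fx=6,fy=6,interpolation=cv2.INTER_CUBIC)[:,:,::-1])
E
```

```text
time: 9.75
position: [0.554, -0.2059, 0.1018]
tool_rot: [-0.059, 0.998, 0.001, -0.002]
ft_force: [0.5, 0.3, -0.4]
grip_width: 0.0004
[ 0.55397587 -0.20593433  0.10176779] [ 0.5252734   0.34059905 -0.35372723]
```

View pics/s3.png

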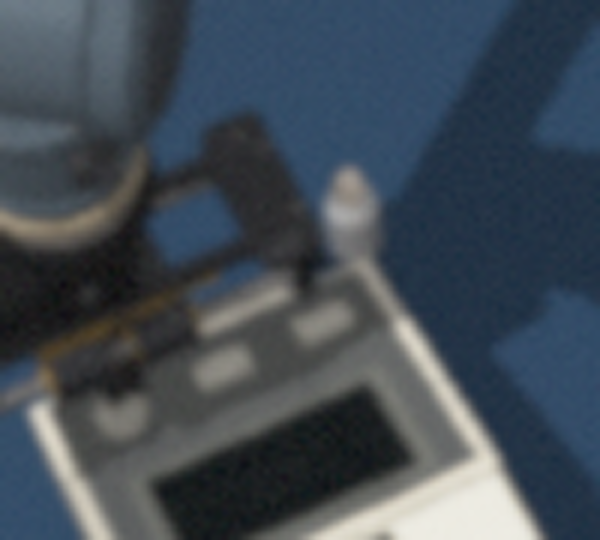

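The fingertip is just over the front part of the round key and the other keys are clear. I'll correct by 4 mm and 2.5 mm, then press slowly along the key's axis.

```bash
python3 -m jog '[{"grip":255,"travel":[0.3,-0.25,-0.3],"twist":0},{"grip":255,"travel":[0,0,-0.2],"twist":0},{"grip":255,"travel":[0,0,0],"twist":0}]'
python3 -m jog '[{"grip":255,"travel":[0.03,0,-0.1],"twist":0},{"grip":255,"travel":[0.03,0,-0.1],"twist":0},{"grip":255,"travel":[0,0,0],"twist":0}]'
python3 -m jog '[{"grip":255,"travel":[0.03,0,-0.1],"twist":0},{"grip":255,"travel":[0,0,0],"twist":0}]'
python3 -m jog '[{"grip":255,"travel":[0.03,0,-0.1],"twist":0},{"grip":255,"travel":[0,0,0],"twist":0}]'
```

```text
time: 10.1
position: [0.5581, -0.2093, 0.0989]
tool_rot: [-0.059, 0.998, -0.0, 0.0]
ft_force: [-1.0, 0.4, -0.3]
grip_width: 0.0007
time: 10.4
position: [0.5585, -0.2091, 0.0966]
tool_rot: [-0.059, 0.998, 0.0, -0.0]
ft_force: [-1.3, 1.2, 1.0]
grip_width: 0.0005
time: 10.6
position: [0.5588, -0.2091, 0.0954]
tool_rot: [-0.059, 0.998, 0.0, -0.0]
ft_force: [-0.3, 0.2, 0.8]
grip_width: 0.0004
time: 10.8
position: [0.5591, -0.2091, 0.0946]
tool_rot: [-0.059, 0.998, -0.0, -0.0]
ft_force: [-0.9, -0.4, 1.0]
grip_width: 0.0007
```

```bash
for i in 1; do python3 -m jog '[{"grip":255,"travel":[0.03,0,-0.1],"twist":0},{"grip":255,"travel":[0,0,0],"twist":0}]'; done
python3 -m jog '[{"grip":255,"travel":[0.03,0,-0.1],"twist":0},{"grip":255,"travel":[0,0,0],"twist":0}]'
python3 -m jog '[{"grip":255,"travel":[0.03,0,-0.1],"twist":0},{"grip":255,"travel":[0,0,0],"twist":0},{"grip":255,"travel":[0,0,0],"twist":0}]'
python3 - <<'E'
from h import *
print(np.round(get_obs()['ft_force'],2))
for _ in range(4): camera('wrist');print(np.round(get_obs()['ft_force'],2))
E
```

```text
time: 11.0
position: [0.5594, -0.2091, 0.0936]
tool_rot: [-0.059, 0.998, 0.0, -0.0]
ft_force: [0.1, 0.5, 1.6]
grip_width: 0.0007
time: 11.2
position: [0.5597, -0.209, 0.0926]
tool_rot: [-0.059, 0.998, 0.0, -0.0]
ft_force: [-0.5, 1.2, 3.8]
grip_width: 0.0007
time: 11.5
position: [0.56, -0.2091, 0.0916]
tool_rot: [-0.059, 0.998, 0.0, -0.0]
ft_force: [-1.6, 1.0, 3.6]
grip_width: 0.0001
[-1.62  0.99  3.63]
[-1.49  0.52  2.16]
[-0.89  1.07  3.23]
[-0.83  1.2   3.43]
[-0.88  0.78  3.39]
```

```bash
python3 -m jog '[{"grip":255,"travel":[0.03,0,-0.1],"twist":0},{"grip":255,"travel":[0,0,0],"twist":0},{"grip":255,"travel":[0,0,0],"twist":0}]'
python3 -m jog '[{"grip":255,"travel":[0.03,0,-0.1],"twist":0},{"grip":255,"travel":[0,0,0],"twist":0},{"grip":255,"travel":[0,0,0],"twist":0}]'
python3 -m jog '[{"grip":255,"travel":[0.01,0,-0.05],"twist":0},{"grip":255,"travel":[0,0,0],"twist":0},{"grip":255,"travel":[0,0,0],"twist":0}]'
```

```text
time: 12.0
position: [0.5602, -0.209, 0.0906]
tool_rot: [-0.059, 0.998, 0.0, -0.0]
ft_force: [-1.3, 0.3, 3.7]
grip_width: 0.0004
time: 12.3
position: [0.5605, -0.209, 0.0896]
tool_rot: [-0.059, 0.998, 0.0, -0.0]
ft_force: [-1.2, 1.6, 3.9]
grip_width: 0.0001
time: 12.6
position: [0.5606, -0.209, 0.0894]
tool_rot: [-0.059, 0.998, 0.0, -0.0]
ft_force: [-2.8, 1.2, 6.7]
grip_width: 0.0006
```

```bash
python3 -m jog '[{"grip":255,"travel":[0.01,0,-0.04],"twist":0},{"grip":255,"travel":[0,0,0],"twist":0},{"grip":255,"travel":[0,0,0],"twist":0}]'
```

```text
time: 12.9
position: [0.5606, -0.209, 0.0893]
tool_rot: [-0.059, 0.998, 0.0, -0.0]
ft_force: [-3.2, 0.8, 9.1]
grip_width: 0.0008
```

The key is on its hard stop: position holds at 0.0893 while force rises to 9 N. I'll release, withdraw upwards and back, and check.

```bash
python3 -m jog '[{"grip":255,"travel":[-0.05,0,0.2],"twist":0},{"grip":255,"travel":[-0.1,0,0.4],"twist":0},{"grip":255,"travel":[-0.2,0,1],"twist":0},{"grip":255,"travel":[0,0,3],"twist":0},{"grip":255,"travel":[0,0,4],"twist":0},{"grip":255,"travel":[-4,0,2],"twist":0},{"grip":255,"travel":[-4,0,2],"twist":0},{"grip":255,"travel":[-4,0,2],"twist":0}]'
python3 -m jog '[{"grip":255,"travel":[-2,4,0],"twist":0},{"grip":255,"travel":[0,5,0],"twist":0},{"grip":255,"travel":[0,5,0],"twist":0},{"grip":255,"travel":[0,5,0],"twist":0},{"grip":255,"travel":[0,5,0],"twist":0},{"grip":255,"travel":[0,5,0],"twist":0},{"grip":255,"travel":[0,0,0],"twist":0},{"grip":255,"travel":[0,0,0],"twist":0}]'
python3 - <<'E'
from h import *
o=get_obs();print(o['time'],o['position'],o['ft_force'])
im=camera('top')
for n in ['tray_a_front','start_key_a_top','dropper_bottle']:print(n,[(np.round(d['at'],4).tolist(),round(d['p'],2)) for d in search_frame(n,'top')][:4])
a=im[115:240,325:425];s=camera('scene')[170:310,210:330]
a,s=[cv2.resize(x,(400,500),interpolation=cv2.INTER_CUBIC) for x in(a,s)]
cv2.imwrite('pics/t3.png',np.hstack([a,s])[:,:,::-1])
E
```

```text
time: 13.7
position: [0.4363, -0.2092, 0.2357]
tool_rot: [-0.06, 0.998, -0.001, 0.001]
ft_force: [0.1, -1.0, 0.1]
grip_width: 0.0002
time: 14.5
position: [0.4174, 0.082, 0.235]
tool_rot: [-0.061, 0.998, -0.0, 0.001]
ft_force: [-0.2, -0.2, -0.4]
grip_width: 0.0001
14.5 [0.41740753 0.08198355 0.23498866] [-0.17081838 -0.19663751 -0.43872505]
tray_a_front [([0.5125, -0.1649, 0.0372], 0.68)]
start_key_a_top []
dropper_bottle [([0.4739, -0.0711, 0.0376], 0.38)]
```

View pics/t3.png

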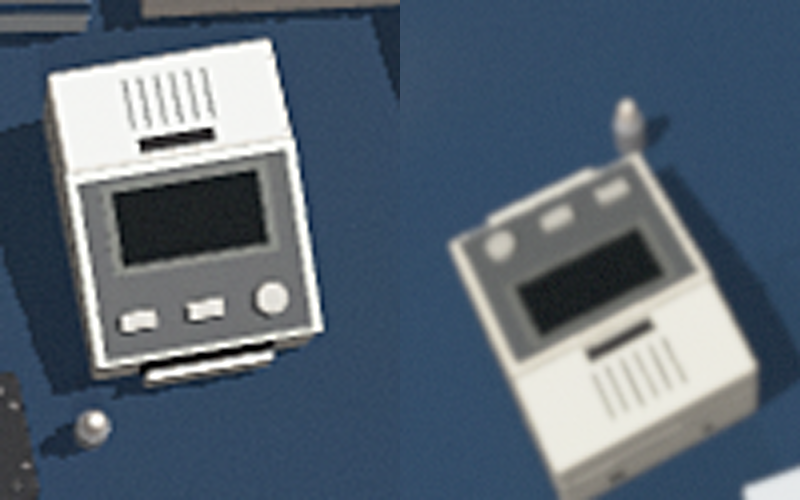

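The tray is shut, the key is up again and the bottle is unmoved. One numeric check of the plate's gap before handing in.

```bash
python3 - <<'E'
from h import *
C=cam('top');p=[.63897,-.14965,.10699];c,s=np.cos(p[2]),np.sin(p[2])
for u,v in [(148,381),(273,356)]:
    for z in(.042,):
        d=ray(C,u/4+325-.4,v/4+115-.4,z)-[p[0],p[1],0];print(c*d[0]+s*d[1],-s*d[0]+c*d[1])
hand_in()
E
```

```text
-0.12318293209265531 0.04671263345822251
-0.11934281696724867 -0.04937229148141081
the job is handed in; nothing more can be done
```

I pushed reader A's tray fully home, then pressed its start key all the way down and let it spring back up. The arm then withdrew and I handed the job in at about 14.6 s.

- **Tray:** I pushed it with closed fingertips on the centre of the front plate. It slid at about 1 N, then the force rose to about 5 N at the predicted home position. In the last picture the outer face of the plate is 119–123 mm from the reader's origin, against 123 mm expected. The detector's own estimate of the plate was about 4 mm further out, which is within its stated error.
- **Start key:** I pressed along its axis. It moved about 4.7 mm at 1.5–4 N, then stopped hard. The force peaked at about 9 N, which confirmed full travel.
- **Last checks:** The final pictures show the key up again, the other keys looking undisturbed and the dropper bottle where it was. The start-key detector found nothing in that last picture, so the raised key is judged by eye only. I did not view the rest of the counter again at the end. The other readings during the job showed no unexpected contact, and the force was near zero after withdrawing.

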